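Load one outsole into the marking jig

ROBOT

A 6-joint arm with a two-finger parallel gripper is mounted at the origin on the work surface. World frame = base frame: x ahead of the robot, y to its left, z up, the work surface at z = 0. Lengths are in m, angles in degrees, forces in N, time in s.
With the tool pointing down it reaches from about 0.4 to 0.825 m from the base axis. Payload 7 kg.
Tool frame: the origin (TCP) lies midway between the tips of the shut fingers; the grasp point (between the pads) lies 19 mm behind it; z points along the fingers, y is the line along which they close (so a half turn about z gives the same grasp; the last joint's range is limited). The gripper opens to 88 mm and grips with 3 to 60 N. Pads are 19 mm wide; open, the fingers measure 130 mm over their backs; the gripper's body (78 mm by 193 mm) begins 47 mm behind the grasp point.
Start: joints at [85.262, 20.546, 0.682, 0, -70.136, -16.507], TCP at [0.245, 0.629, 0.227] pointing down, gripper open.
Joint ranges: [-176.03, 176.03], [-82.01, 121.73], [-58.28, 71.71], [-173.87, 95.51], [-174.79, -0.11], [-173.66, 173.66]. Speed limits (degrees/s): [136.94, 136.94, 172.46, 180, 180, 180].

INTERFACE

Orientations are given as a 3x3 rotation matrix whose columns are the frame's x, y, z axes.
In Python, from rig import robot gives the robot as it stands. Calls block until the motion is done:
- robot.goto(position, orientation): joint-space move of the TCP to a pose.
- robot.servo_line(position, ori=None, speed=0.15): straight line of the TCP; ori=None keeps the orientation; speed is the mean speed in m/s.
- robot.movej(angles): joint-space move.
- robot.move_gripper(opening): opening from 0.0 (shut) to 1.0 (fully open); the grip force is fixed at half the most; returns when the fingers have stopped.
- robot.dwell(seconds).
- robot.ik(position, orientation): joint angles nearest the present ones, or None.
- robot.grab_frame(name): name is "side" or "top"; returns (picture, depth): 420x560x3 uint8, red, green, blue; 420x560 float32, m along the optical axis (not along the pixel's ray), 0 where there is no reading.
- robot.camera_info(name): a dict with "vfov" (degrees; the focal length in pixels is half the picture's height over the tangent of half this angle, whatever the lens; pixels are square), "cx", "cy" (the principal point, pixels), "view" (4x4, takes a point from world to camera coordinates). Camera axes: x right, y down, z forward; pixel columns grow to the right and rows downward; lengths in m; the calibration is good to about 2 mm. A picture is of the moment at which its call begins. camera_info takes no time and is no camera call.
A pose or a line that the arm cannot do raises robot.Unreachable and nothing moves.
- robot.job_done(): hands the job in; it is judged then, once.
Readings, each from a call of its own:
- robot.read_t(): time.
- robot.read_qpos(): joint angles.
- robot.read_qvel(): joint speeds.
- robot.read_effort(): joint torques, N m.
- robot.read_position(): TCP position.
- robot.read_tcp_rot(): TCP orientation.
- robot.read_force(): force on the tool from outside, world axes, zero at the start.
- robot.read_ft_torque(): the same for the moment, N m.
- robot.read_grip_width(): opening from 0.0 (shut) to 1.0 (fully open).
- robot.read_finger_force(): force on a finger pad.
Only numpy, scipy, OpenCV 4.12 (cv2) and the standard library are available. Lean on these libraries where they do the work, as an engineer would, in place of code of your own. Each camera call takes 0.05 s, during which the arm holds its last target. There are 200 camera calls.

TASK

Take only the top outsole from the sloping stack and lay it, without dropping it, flat and tan face up on the bed of the marking jig between the guides, with its toe toward the arm's hinge and its heel no more than about a centimetre from the heel stop. Then swing the hold-down arm over until its foot rests on the sole, and let go. Leave the other two soles in the rack and everything else where it is.

Things in the scene. Friction and masses are not known exactly. Their poses are not given: they have to be found in the camera images.
- rack: Fixed plywood rack, left or right of the centre line. Board 250 x 110 mm, sloping 35 degrees, rising toward the rack's +x; its lower end has a lip 70 wide standing 38 above the board; no side walls. Top of rack and stack about 195 mm above the table. Origin on the table, 90 mm below the centre of the board's upper face; z up; its +x points to the robot's left, give or take 0.3 rad.
- sole_top: Top one of three alike rigid outsoles on the slope, heel at the lip, toe up. 228 x 82 x 12 mm, black rubber, tan upper face, 0.13 kg. Origin: centre of underside; x to the toe, y across, z out of the upper face (square to the slope in the rack). Straight waist 54 wide from x -55 to 0; forefoot 82 wide at x 35; heel 58 wide. Soles do not stick together; they lie up to 6 mm out of line sideways.
- sole_top_toe (a point): Toe end of the top outsole: x 114, y 0, z 12 mm in the outsole's frame.
- sole_middle: Second outsole, directly under the top one, same shape (12 mm thick) and frame; stays in the rack.
- sole_bottom: Lowest outsole, under the second, same shape (12 mm thick) and frame; stays in the rack.
- jig: Fixed marking jig, on the other side from the rack. Grey bed 330 x 150 mm, top at z 12. On it, above the bed: heel stop 12 high, face at x -170; heel guides 10 high at x -150 to -120, 66 apart; forefoot guides 10 high at x -25 to 5, 94 apart; the bed is clear between x -120 and -25. Hinged arm at the +x end. Origin on the table, z up, x from heel stop to hinge.
- jig_seat (a point): Point on top of the jig's bed, at jig x -50, y 0, z 12 mm, with the jig's axes. The outsole's origin belongs here, toe toward +x: heel end then 6 mm from the heel stop, sides 4 to 6 mm clear of the guides.
- bar_hinge (a point): Hinge axis of the hold-down arm, at jig x 120, y 0, z 42 mm; the axis runs along the jig's y.
- hold_arm (a joint): Arm angle, rad: 0 = level, reaching from the hinge to jig -x with its foot on a 12 mm sole; grows as raised; starts near upright, 1.42 to 1.7; limits -0.1 (foot on bare bed) to 1.85. Stiff hinge: stays where left, takes 1 to 4 N at the tip. Flat bar 150 long, 22 wide, 10 thick, centred on the axis; black foot 30 across, 115 from the hinge, its face 18 mm under the bar's centre line.
- bar_tip (a point): Middle of the bar's upper face, 135 mm from the hinge and 5 mm off the bar's centre line; the bar ends 15 mm beyond. The upper face is the one away from the sole; with the arm raised it looks toward jig +x. Axes: x along the bar to the hinge, z out of the upper face.
- tape_roll: Bystander: paper tape roll 68 mm across, 20 high, flat on the table near the middle. Origin under its centre.
- thread_spool: Bystander: thread spool 38 mm across, 50 high, standing near the middle, farther out. Origin under its centre.
- hammer: Bystander: hammer lying at the left side.
- awl: Bystander: awl with a handle, lying farther out than the jig and rack.
- glue_jar: Bystander: jar 60 mm across, 75 high, at the right.
- pencil_pot: Bystander: white pot 72 mm across with pencils reaching 165 high, at the right.
- paint_can: Bystander: metal can 60 mm across, 100 high, at the left, near the robot.
Mind the look-alikes: they are no part of the job. What is shaped like the sole_top but purple is not meant.

How it is judged:
By the outcome, as a careful person would: the job done as asked, in the order asked, and still so for the second after the job is handed in, with the robot touching nothing.
It also fails if it takes over 61 s, if anything falls off the work surface, if the arm or the gripper's body presses on something with over 40 N, if the wrist force passes 120 N, or if a joint passes its speed limit or range.

## Working session

There is one attempt and no reset: what is moved stays moved. The work goes in short steps, each a Python script; the robot and the scene stay as the last script left them, time stands still between calls to the robot, and variables do not carry over. Pictures are saved under pics/ and viewed, at most 10 in all, crops included, and the job is handed in when it is done.

```bash
mkdir -p pics; ls; cat > h.py <<'E'
import numpy as np, cv2
from rig import robot
def grab(name,save=None):
    im,d=robot.grab_frame(name)
    if save: cv2.imwrite('pics/'+save+'.png',cv2.cvtColor(im,cv2.COLOR_RGB2BGR))
    ci=robot.camera_info(name); f=im.shape[0]/2/np.tan(np.radians(ci['vfov'])/2)
    v,u=np.mgrid[:im.shape[0],:im.shape[1]]
    P=np.stack([(u-ci['cx'])/f*d,(v-ci['cy'])/f*d,d],-1)
    V=np.array(ci['view']); W=(P-V[:3,3])@V[:3,:3]
    W[d==0]=np.nan
    return im,d,W
E
python3 - <<'E'
from h import *
for n in('top','side'):
    im,d,W=grab(n,n+'0'); np.savez('/tmp/'+n+'0',im=im,d=d,W=W); print(robot.camera_info(n))
print(robot.read_t(),robot.read_tcp_rot().round(3))
E
```

```text
pics
{'vfov': 51.68728897147098, 'cx': 283.9220859240571, 'cy': 204.4368210494661, 'view': array([[-0.0094185 , -0.99992124, -0.00829476,  0.00370064],
       [-0.99720496,  0.01000712, -0.07404143,  0.52100855],
       [ 0.07411861,  0.00757422, -0.99722067,  1.57403033],
       [ 0.        ,  0.        ,  0.        ,  1.        ]])}
{'vfov': 44.07272023127054, 'cx': 276.3932440861265, 'cy': 206.47598834437466, 'view': array([[-0.41924368, -0.90785041,  0.00650947,  0.22557809],
       [-0.5733833 ,  0.25921469, -0.77719967,  0.38935693],
       [ 0.70389369, -0.32956847, -0.62922038,  1.25456661],
       [ 0.        ,  0.        ,  0.        ,  1.        ]])}
0.1 [[ 0.932 -0.362 -0.   ]
 [-0.362 -0.932 -0.001]
 [ 0.     0.002 -1.   ]]
```

View pics/top0.png

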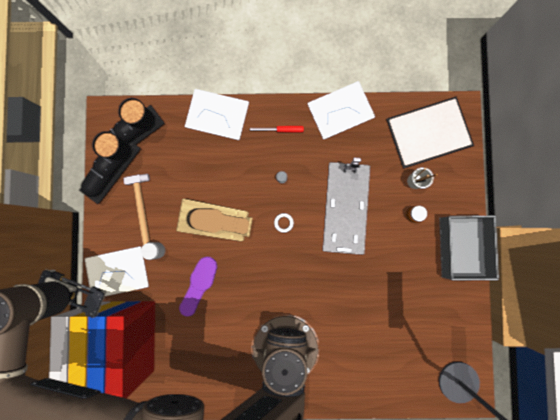

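View pics/side0.png

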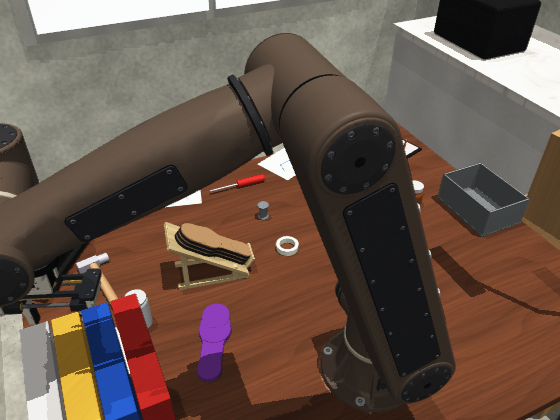

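The top view shows the rack and stack near (213,220), lip to the right at about (250,228). The jig is at (347,207), with its heel stop at (345,249) and its hinge and arm at (349,165). The purple decoy is at (200,285). The side view shows the stack at (210,243); the jig is hidden by the arm.

```bash
python3 - <<'E'
import numpy as np,cv2
T=np.load('/tmp/top0.npz');S=np.load('/tmp/side0.npz')
a=cv2.resize(T['im'][190:250,170:260],None,fx=4.4,fy=4.4,interpolation=cv2.INTER_CUBIC)
b=cv2.resize(S['im'][210:295,155:265],None,fx=3.6,fy=3.6,interpolation=cv2.INTER_CUBIC)
c=cv2.resize(T['im'][150:262,310:385],None,fx=2.6,fy=2.6,interpolation=cv2.INTER_CUBIC)
o=np.zeros((600,800,3),np.uint8)
o[:a.shape[0],:a.shape[1]]=a;o[270:270+b.shape[0],:b.shape[1]]=b;o[:c.shape[0],500:500+c.shape[1]]=c
cv2.imwrite('pics/crop.png',o[...,::-1])
for n,D,pts in(('top',T,[(210,218),(195,218),(225,222),(213,205),(245,225),(185,215)]),('side',S,[(185,233),(210,240),(235,252),(240,262)])):
    for u,v in pts: print(n,u,v,D['im'][v,u],D['W'][v,u].round(3))
E
```

```text
top 210 218 [203 155 106] [0.468 0.249 0.142]
top 195 218 [205 155 105] [0.468 0.294 0.167]
top 225 222 [203 156 106] [0.456 0.204 0.101]
top 213 205 [234 206 147] [0.515 0.245 0.105]
top 245 225 [201 153 104] [0.446 0.138 0.065]
top 185 215 [227 195 134] [0.479 0.331 0.151]
side 185 233 [196 152 105] [0.454 0.304 0.178]
side 210 240 [196 153 104] [0.449 0.241 0.133]
side 235 252 [77 58 41] [0.425 0.179 0.084]
side 240 262 [22 20 20] [0.423 0.167 0.043]
```

View pics/crop.png

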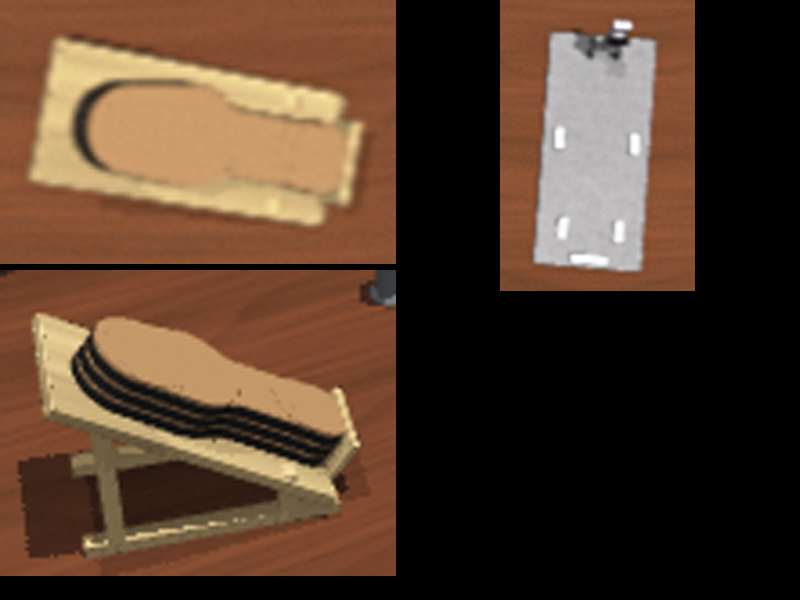

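The crop shows the tan top sole with its toe at upper left and heel at the lip on the right. The jig bed is unobstructed, with guides and stop in white and the raised arm at the far end. Now I'll fit both poses.

```bash
python3 - <<'E'
from h import *
def axes(P2):  # min-area rect of 2D pts (m)
    (c,s,a)=cv2.minAreaRect((P2*1000).astype(np.float32)); return np.array(c),s,a
for n in('top','side'):
    D=np.load(f'/tmp/{n}0.npz');im=D['im'].astype(float);W=D['W']
    r=im[...,2]/np.maximum(im[...,0],1)
    box=(W[...,0]>.36)&(W[...,0]<.56)&(W[...,1]>.08)&(W[...,1]<.40)&(W[...,2]>.04)
    m=box&(r>.46)&(r<.575)&(im[...,0]>150)
    k,l,st,_=cv2.connectedComponentsWithStats(m.astype(np.uint8)); m=l==1+np.argmax(st[1:,4])
    P=W[m]
    for _ in range(4):
        c=P.mean(0);nn=np.linalg.svd(P-c,full_matrices=False)[2][2];nn*=np.sign(nn[2]);e=(P-c)@nn;P=P[abs(e)<max(.003,2*e.std())]
    print(n,len(P),'normal',nn.round(3),'tilt',np.degrees(np.arccos(nn[2])).round(1),'rms',e.std().round(4))
    # frame in plane: x up-slope
    ex=np.array([0,0,1])-nn*nn[2];ex/=np.linalg.norm(ex);ey=np.cross(nn,ex)
    q=np.c_[(P-c)@ex,(P-c)@ey]
    print(' rect',axes(q)); 
    # waist-edge symmetric axis: midlines per x slice
    x0=q[:,0].max()-.114+0.0
    xs=[];mid=[]
    for x in np.arange(q[:,0].min()+.01,q[:,0].max()-.01,.006):
        s=q[abs(q[:,0]-x)<.004,1]
        if len(s)>4: xs.append(x);mid.append((s.min()+s.max())/2); print('  %.0f:%.0f w%.0f'%(x*1e3,mid[-1]*1e3,np.ptp(s)*1e3),end='')
    f=np.polyfit(xs,mid,1); print('\n axis slope',f, 'xrange',q[:,0].min(),q[:,0].max())
    xc=(q[:,0].min()+q[:,0].max())/2
    C=c+ex*xc+ey*np.polyval(f,xc); X=ex+ey*f[0];X/=np.linalg.norm(X)
    print(' sole mid top',C.round(4),'X',X.round(4),'yaw',np.degrees(np.arctan2(X[1],X[0])).round(2))
    np.savez(f'/tmp/sole_{n}',C=C,X=X,N=nn)
# jig
D=np.load('/tmp/top0.npz');im=D['im'].astype(float);W=D['W']
g=(np.ptp(im,axis=2)<30)&(W[...,2]<.03)&(W[...,0]>.25)&(W[...,0]<.72)&(W[...,1]>-.36)&(W[...,1]<-.08)
k,l,st,_=cv2.connectedComponentsWithStats(g.astype(np.uint8)); m=l==1+np.argmax(st[1:,4]);P=W[m]
print('bed z',np.median(P[:,2]),len(P)); c,s,a=axes(P[:,:2]);print('jig rect',c,s,a)
w=g&(im.min(2)>225); k,l,st,ce=cv2.connectedComponentsWithStats(w.astype(np.uint8))
for i in range(1,k): print(' white',st[i,4],W[l==i].mean(0).round(4))
bar=(W[...,2]>.05)&(W[...,0]>.45)&(W[...,0]<.75)&(W[...,1]>-.32)&(W[...,1]<-.12)
print('bar',bar.sum());print(np.c_[W[bar].round(3),im[bar]][::3])
for n in [(285,135),(282,177)]: pass
E
```

```text
top 951 normal [-0.103 -0.566  0.818] tilt 35.1 rms 0.0025
 rect (array([-12.25521088,   0.73155212]), (79.21727752685547, 228.88035583496094), 87.3180160522461)
  -117:-4 w40  -111:0 w48  -105:-1 w51  -99:-2 w54  -93:-1 w54  -87:-2 w51  -81:-1 w50  -75:-0 w50  -69:-2 w51  -63:-2 w51  -57:-1 w51  -51:0 w51  -45:-2 w49  -39:-2 w50  -33:-0 w50  -27:-1 w53  -21:-2 w50  -15:-0 w57  -9:-0 w56  -3:-0 w66  3:-3 w73  9:-1 w77  15:0 w77  21:-1 w79  27:-1 w76  33:-0 w76  39:-1 w72  45:-0 w73  51:1 w73  57:0 w69  63:1 w69  69:2 w69  75:2 w65  81:1 w62  87:2 w54
 axis slope [ 0.01492758 -0.00035049] xrange -0.12723287799708816 0.10233361925862174
 sole mid top [0.4555 0.2153 0.1136] X [0.1323 0.8074 0.575 ] yaw 80.69
side 851 normal [-0.091 -0.568  0.818] tilt 35.1 rms 0.0014
 rect (array([-11.93598938,  -2.93967438]), (226.45851135253906, 80.12330627441406), 3.0322694778442383)
  -115:-3 w44  -109:0 w55  -103:0 w54  -97:0 w53  -91:-1 w52  -85:-1 w53  -79:-2 w51  -73:-0 w49  -67:0 w49  -61:0 w49  -55:0 w49  -49:-1 w46  -43:-0 w50  -37:-0 w51  -31:-1 w52  -25:-0 w51  -19:-2 w46  -13:1 w52  -7:-3 
[... 2528 characters left out ...]
0e+01]
 [ 6.36e-01 -2.44e-01  1.52e-01  4.40e+01  4.20e+01  4.70e+01]
 [ 6.36e-01 -2.54e-01  1.52e-01  1.05e+02  1.03e+02  1.04e+02]
 [ 6.49e-01 -2.28e-01  5.00e-02  8.00e+01  7.90e+01  8.20e+01]
 [ 6.47e-01 -2.41e-01  6.00e-02  8.40e+01  8.00e+01  8.50e+01]
 [ 6.45e-01 -2.50e-01  7.20e-02  9.80e+01  9.40e+01  9.90e+01]
 [ 6.47e-01 -2.63e-01  5.80e-02  1.21e+02  1.19e+02  1.25e+02]
 [ 6.45e-01 -2.27e-01  5.30e-02  1.05e+02  1.05e+02  1.09e+02]
 [ 6.43e-01 -2.54e-01  6.50e-02  9.30e+01  9.10e+01  9.40e+01]
 [ 6.41e-01 -2.20e-01  5.50e-02  5.20e+01  5.50e+01  5.40e+01]
 [ 6.40e-01 -2.59e-01  5.70e-02  7.30e+01  7.40e+01  7.60e+01]
 [ 6.37e-01 -2.63e-01  5.60e-02  1.25e+02  1.24e+02  1.26e+02]]
```

```bash
cat >> h.py <<'E'
a,b=np.load('/tmp/sole_top.npz'),np.load('/tmp/sole_side.npz')
C=(a['C']+b['C'])/2; N=a['N']+b['N'];N/=np.linalg.norm(N)
X=a['X']+b['X'];X-=N*(X@N);X/=np.linalg.norm(X)
yaw=np.radians(-5.15); J=np.array([np.cos(yaw),np.sin(yaw),0]); Z=np.array([0,0,1.]); JY=np.cross(Z,J)
seat=np.array([.4805,-.2293,.012])
def tool(x,n,s): return np.c_[s*x,-s*np.cross(n,x),-n]
GX,DEP=-.020,.0075
E
python3 - <<'E'
from h import *
print(C,X,N,robot.read_t())
g=C+GX*X-DEP*N
pl=seat+GX*J+Z*(.012-DEP)
hinge=seat+.17*J+Z*.03
for s in(1,-1):
    print(s)
    for nm,p,R in(('pre',g+.08*N,tool(X,N,s)),('g',g,tool(X,N,s)),('lift',g+.04*N+.08*Z,tool(X,N,s)),('over',pl+.12*Z,tool(J,Z,s)),('place',pl,tool(J,Z,s)),('push0',hinge+.04*J+.12*Z,tool(J,Z,s)),('push1',hinge-.1*J,tool(J,Z,s))):
        q=robot.ik(p,R); print(nm,p.round(3),None if q is None else np.round(q,1))
E
```

```text
[0.45689039 0.21676344 0.11605732] [0.13018307 0.80771243 0.57502435] [-0.09732884 -0.56674814  0.81812202] 0.1
1
pre [0.447 0.16  0.164] None
g [0.455 0.205 0.098] None
lift [0.451 0.182 0.211] [ 1.700e+01 -1.000e-01 -2.170e+01 -3.770e+01 -5.720e+01  1.716e+02]
over [ 0.461 -0.228  0.136] [ -4.4  10.  -26.6   0.  -53.4  89.2]
place [ 0.461 -0.228  0.016] [ -4.4  19.4 -33.9   0.  -36.7  89.2]
push0 [ 0.69  -0.248  0.162] [ -4.6  28.2   4.1   0.  -65.9  89.5]
push1 [ 0.55  -0.236  0.042] [ -4.5  23.6 -21.7   0.  -44.6  89.3]
-1
pre [0.447 0.16  0.164] [ 13.    3.4 -24.4 -40.5 -54.7  -0.4]
g [0.455 0.205 0.098] [ 17.5   9.8 -26.4 -45.4 -45.9   3.5]
lift [0.451 0.182 0.211] [ 17.   -0.1 -21.7 -37.7 -57.2  -8.4]
over [ 0.461 -0.228  0.136] [ -4.4  10.  -26.6   0.  -53.4 -90.8]
place [ 0.461 -0.228  0.016] [ -4.4  19.4 -33.9   0.  -36.7 -90.8]
push0 [ 0.69  -0.248  0.162] [ -4.6  28.2   4.1   0.  -65.9 -90.5]
push1 [ 0.55  -0.236  0.042] [ -4.5  23.6 -21.7   0.  -44.6 -90.7]
```

```bash
python3 - <<'E'
from h import *
g=C+GX*X-DEP*N; R=tool(X,N,-1)
p=robot.read_position(); robot.servo_line([p[0],p[1],.32],speed=.2)
robot.goto(g+.05*N+.14*Z,R); robot.goto(g+.05*N,R)
robot.servo_line(g+.015*N,speed=.08)
im,d,W=grab('side','pre')
cv2.imwrite('pics/pre.png',cv2.resize(im[180:310,130:300],None,fx=4,fy=4)[...,::-1])
print(robot.read_t(),robot.read_force(),robot.read_position()-(g+.015*N))
E
```

```text
3.8167 [0.00456504 0.624541   0.48006277] [5.49136228e-05 6.98105357e-06 1.11315092e-05]
```

View pics/pre.png

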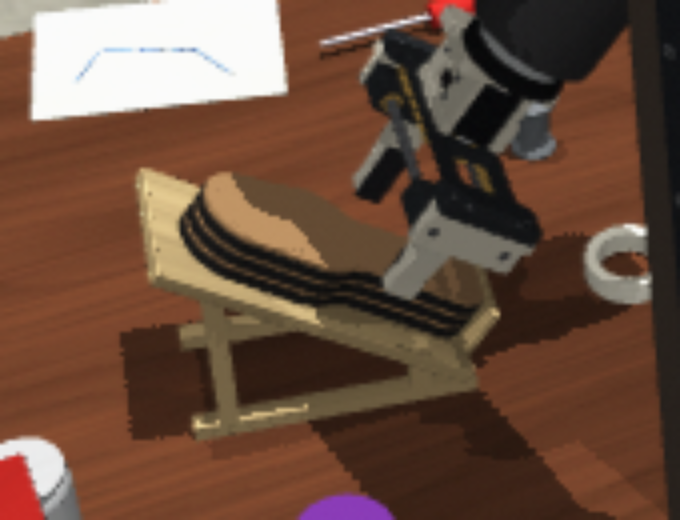

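The open fingers straddle the waist, with the near fingertip at about (405,285) in the crop. I'll grasp.

```bash
python3 - <<'E'
from h import *
g=C+GX*X-DEP*N; R=tool(X,N,-1)
robot.servo_line(g,speed=.03); print('down',robot.read_force())
robot.move_gripper(0.0); print('grip',robot.read_grip_width()*88,robot.read_finger_force(),robot.read_force())
robot.servo_line(g+.012*N,speed=.03)
robot.servo_line(g+.05*N,speed=.06)
print(robot.read_grip_width()*88,robot.read_finger_force(),robot.read_force(),robot.read_t())
im,d,W=grab('side')
cv2.imwrite('pics/lift.png',cv2.resize(im[160:310,130:300],None,fx=4,fy=4)[...,::-1])
E
```

```text
down [1.19449298 0.62223526 0.64697649]
grip 53.89801404794082 29.963232278823853 [-0.24609803 -0.28988512  1.2280944 ]
53.61005329067421 29.957883954048157 [ 0.49331776  0.03434635 -1.30624222] 6.45
```

View pics/lift.png

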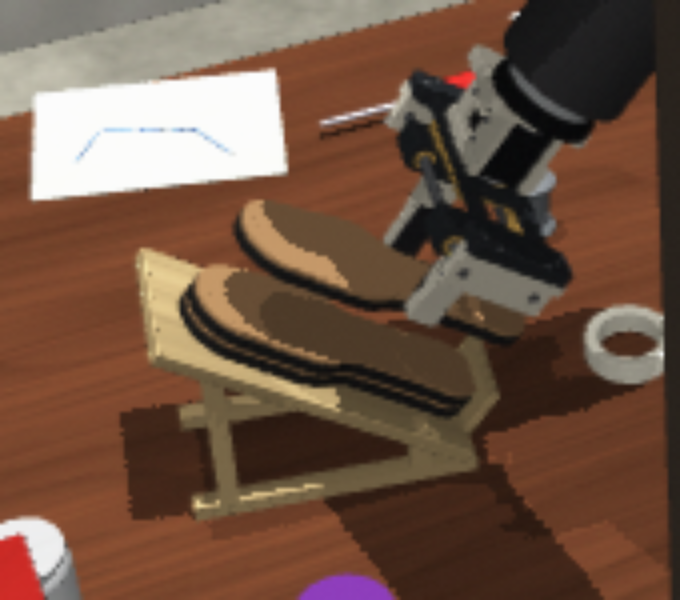

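Exactly one sole is lifted (1.3 N), and two remain in the rack at (330,340) in the crop. I'll carry it over the jig and measure the toe and heel.

```bash
python3 - <<'E'
from h import *
pl=seat+GX*J+Z*(.012-DEP); R=tool(J,Z,-1)
p=robot.read_position(); robot.servo_line(p+.10*Z,speed=.15)
robot.goto(pl+.15*Z,R); robot.goto(pl+.05*Z,R); robot.dwell(.3)
print(robot.read_t(),robot.read_grip_width()*88,robot.read_position()-pl)
for n in('top','side'):
    im,d,W=grab(n); np.savez('/tmp/'+n+'1',im=im,W=W)
    i=im.astype(float); r=i[...,2]/np.maximum(i[...,0],1)
    q=(W-seat)@np.c_[J,JY,Z]
    m=(abs(q[...,0])<.16)&(abs(q[...,1])<.08)&(q[...,2]>.03)&(q[...,2]<.09)&(r>.4)&(r<.6)
    Q=q[m]; print(n,len(Q))
    if len(Q)>20:
        A=np.c_[Q[:,:2],np.ones(len(Q))]; k=np.linalg.lstsq(A,Q[:,2],rcond=None)[0]
        print(' plane slopes deg',np.degrees(k[:2]),'z0',k[2],'x',Q[:,0].min(),Q[:,0].max())
        for x in np.arange(-.11,.116,.01):
            s=Q[abs(Q[:,0]-x)<.004]
            if len(s)>4: print('  x%.0f y %.0f..%.0f z%.0f'%(x*1e3,s[:,1].min()*1e3,s[:,1].max()*1e3,s[:,2].mean()*1e3),end='')
        print()
im=np.load('/tmp/top1.npz')['im'];s=np.load('/tmp/side1.npz')['im']
o=np.hstack([cv2.resize(im[145:265,305:390],(400,565),interpolation=cv2.INTER_CUBIC),cv2.resize(s[150:360,300:450],(400,565))])
cv2.imwrite('pics/over.png',o[...,::-1])
E
```

```text
9.5833 54.125963458579285 [ 0.00107286 -0.00010455  0.05154652]
top 100
 plane slopes deg [-0.05639588  0.14169518] z0 0.06321592159373765 x -0.11020191214410292 0.10736280080653268
  x-110 y 4..15 z63  x-100 y -16..27 z63  x-90 y -18..27 z64  x-80 y -19..28 z64  x-60 y -17..25 z63  x70 y -30..35 z62  x80 y 7..35 z61  x90 y -24..33 z62  x100 y 16..26 z66
side 199
 plane slopes deg [ 0.08724724 -0.11329756] z0 0.06608877285141393 x -0.11488160797116641 0.017255907631136817
  x-110 y -11..19 z66  x-100 y -17..19 z66  x-90 y -25..17 z66  x-80 y -25..14 z66  x-70 y -22..7 z66  x-60 y -20..4 z66  x-50 y -19..-4 z67  x-40 y -20..-8 z66  x-30 y -24..-12 z65  x-20 y -23..-16 z66
```

View pics/over.png

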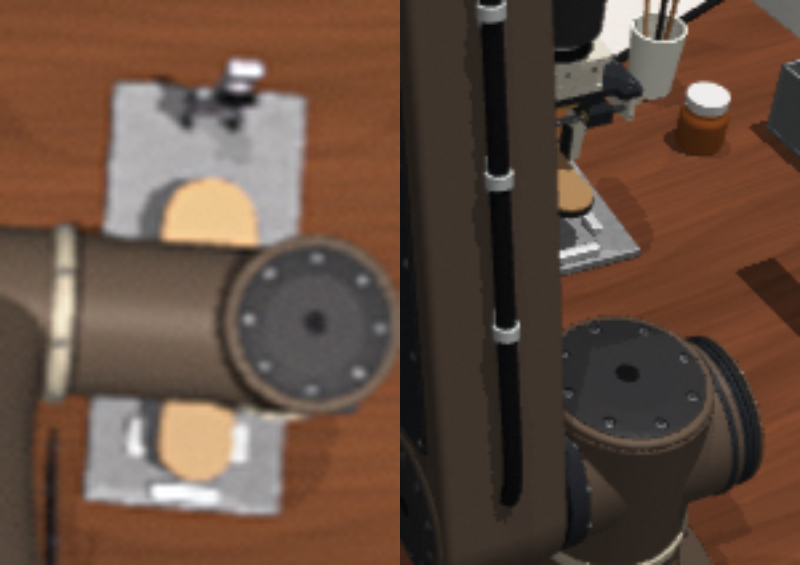

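Sole is level over the jig, toe toward the hinge at (210,180) and heel at (195,475) above the stop. Refining the lateral offset in the same camera.

```bash
python3 - <<'E'
from h import *
D=np.load('/tmp/top1.npz');i=D['im'].astype(float);W=D['W'];q=(W-seat)@np.c_[J,JY,Z]
m=(abs(q[...,0])<.14)&(abs(q[...,1])<.07)&(q[...,2]>.045)&(q[...,2]<.08)&(i[...,0]-i[...,2]>60)&(i[...,0]>140)
# warm wins: subpixel area; per row extents with half pixel
for v in np.unique(np.where(m)[0]):
    s=q[v][m[v]]; print('x%.1f y %.1f..%.1f mid %.1f w%.1f'%(s[:,0].mean()*1e3,s[:,1].min()*1e3,s[:,1].max()*1e3,(s[:,1].min()+s[:,1].max())*500,np.ptp(s[:,1])*1e3+3.4))
w=(i.min(2)>215)&(abs(q[...,1])<.08)&(q[...,0]<.1)&(q[...,0]>-.15)&(q[...,2]<.03)
k,l,st,_=cv2.connectedComponentsWithStats(w.astype(np.uint8))
for j in range(1,k): print('white',st[j,4],q[l==j].mean(0).round(4),q[l==j].min(0).round(4),q[l==j].max(0).round(4))
E
```

```text
x110.2 y -1.6..13.0 mid 5.7 w18.0
x106.9 y -13.0..23.6 mid 5.3 w40.0
x103.1 y -16.2..26.5 mid 5.1 w46.0
x99.7 y -20.0..29.3 mid 4.6 w52.8
x96.2 y -24.0..33.1 mid 4.5 w60.6
x92.5 y -23.5..32.6 mid 4.5 w59.5
x88.8 y -27.6..36.3 mid 4.3 w67.3
x85.3 y -28.9..35.3 mid 3.2 w67.6
x81.9 y -28.0..35.2 mid 3.6 w66.6
x78.4 y -27.9..33.9 mid 3.0 w65.2
x74.7 y -29.8..34.6 mid 2.4 w67.9
x71.0 y -29.7..37.8 mid 4.1 w70.9
x67.6 y -29.4..37.8 mid 4.2 w70.6
x65.3 y -29.8..5.5 mid -12.1 w38.7
x-60.6 y -9.1..25.1 mid 8.0 w37.7
x-63.7 y -21.2..25.0 mid 1.9 w49.6
x-67.4 y -20.7..27.8 mid 3.5 w51.9
x-70.9 y -21.7..27.9 mid 3.1 w53.0
x-74.4 y -21.9..28.0 mid 3.1 w53.3
x-77.9 y -22.7..26.8 mid 2.0 w52.9
x-81.4 y -21.6..27.8 mid 3.1 w52.8
x-84.9 y -21.8..26.8 mid 2.5 w52.1
x-88.4 y -22.8..26.7 mid 1.9 w52.9
x-91.9 y -21.5..26.6 mid 2.5 w51.6
x-95.4 y -23.2..26.6 mid 1.7 w53.2
x-98.9 y -22.9..26.1 mid 1.6 w52.4
x-102.4 y -19.8..21.8 mid 1.0 w45.0
x-105.7 y -19.8..19.2 mid -0.3 w42.4
x-109.4 y -13.8..14.3 mid 0.3 w31.5
x-112.7 y -9.9..7.9 mid -1.0 w21.2
white 6 [-0.0894  0.0416  0.0087] [-0.0955  0.0385  0.0071] [-0.081   0.0428  0.0116]
white 14 [-0.0853 -0.0395  0.0092] [-0.0963 -0.0425  0.0054] [-0.0743 -0.0361  0.015 ]
white 40 [-0.1262  0.0005  0.0117] [-0.1315 -0.0226  0.0038] [-0.1209  0.025   0.0205]
```

```bash
python3 - <<'E'
from h import *
a=np.radians(-.7); c,s=np.cos(a),np.sin(a); J2=np.array([c*J[0]-s*J[1],s*J[0]+c*J[1],0])
R=tool(J2,Z,-1); pl=seat+GX*J+Z*(.012-DEP)+.0005*J-.0026*JY
robot.servo_line(pl+.045*Z,R,speed=.05); robot.dwell(.2)
f0=robot.read_force(); print(f0,robot.read_position()-pl)
robot.servo_line(pl+.006*Z,speed=.05)
h=.006
while h>-.006:
    h-=.0007; robot.servo_line(pl+h*Z,speed=.02); f=robot.read_force()-f0
    if f[2]>2.5: break
print('h',h,f,robot.read_position()-pl,robot.read_t())
robot.move_gripper(.85); robot.dwell(.2)
p=robot.read_position(); robot.servo_line(p+.10*Z,speed=.1)
print(robot.read_grip_width(),robot.read_force(),robot.read_t())
E
```

```text
[ 0.31890437  0.34448479 -1.28321045] [-3.73215726e-05 -2.20020436e-05  4.49278233e-02]
h -0.0010000000000000005 [-0.98158574  0.78236006  4.00583018] [ 1.22234883e-04 -2.03743918e-05 -7.95755456e-04] 13.5833
0.8506301536949338 [0.49591799 0.01584443 0.00304599] 15.5417
```

```bash
python3 - <<'E'
from h import *
p=robot.read_position(); robot.servo_line([p[0],p[1],.28],speed=.2)
q=np.array(robot.read_qpos()); q[0]+=35; robot.movej(q); robot.move_gripper(0.0)
im,d,W=grab('top'); q=(W-seat)@np.c_[J,JY,Z]; i=im.astype(float)
m=(abs(q[...,0])<.14)&(abs(q[...,1])<.07)&(q[...,2]>.004)&(q[...,2]<.03)&(i[...,0]-i[...,2]>60)&(i[...,0]>140)
for v in np.unique(np.where(m)[0])[::3]:
    s=q[v][m[v]]; print('x%.1f mid %.1f w%.1f z%.1f'%(s[:,0].mean()*1e3,(s[:,1].min()+s[:,1].max())*500,np.ptp(s[:,1])*1e3+3.4,s[:,2].mean()*1e3))
print('x range',q[m][:,0].min(),q[m][:,0].max())
b=(q[...,2]>.07)&(q[...,0]>.1)&(q[...,0]<.25)&(abs(q[...,1])<.05)
t=q[b&(q[...,2]>.165)]; print('tip',t.min(0),t.max(0))
s=grab('side')[0]
o=np.hstack([cv2.resize(im[145:265,305:390],(400,565),interpolation=cv2.INTER_CUBIC),cv2.resize(s[130:330,320:462],(400,565))])
cv2.imwrite('pics/placed.png',o[...,::-1]); print(robot.read_t())
E
```

```text
x109.6 mid 1.7 w17.6 z12.2
x98.7 mid 0.9 w55.1 z11.1
x87.7 mid -0.3 w62.0 z11.4
x76.6 mid -0.5 w68.5 z10.7
x65.4 mid -1.1 w68.2 z12.8
x54.3 mid -0.7 w73.1 z11.5
x43.4 mid -0.8 w71.5 z11.4
x32.4 mid -2.7 w80.3 z11.5
x21.5 mid -2.6 w80.1 z10.6
x10.5 mid -3.1 w71.4 z11.7
x-0.5 mid -4.5 w58.0 z11.5
x-11.5 mid -0.9 w49.8 z11.1
x-22.6 mid -1.9 w50.8 z10.7
x-33.7 mid -1.2 w54.4 z11.4
x-44.5 mid -1.8 w55.9 z9.9
x-55.7 mid -0.6 w51.0 z12.0
x-66.7 mid 0.4 w53.8 z11.6
x-77.6 mid -0.1 w54.6 z13.6
x-88.6 mid 0.3 w58.6 z10.2
x-99.4 mid -0.1 w50.1 z13.3
x-110.1 mid -2.1 w32.7 z13.6
x range -0.11460352777320601 0.11013844621062872
tip [ 0.17016966 -0.0082049   0.16869552] [0.18123967 0.01316548 0.18402033]
19.0583
```

View pics/placed.png

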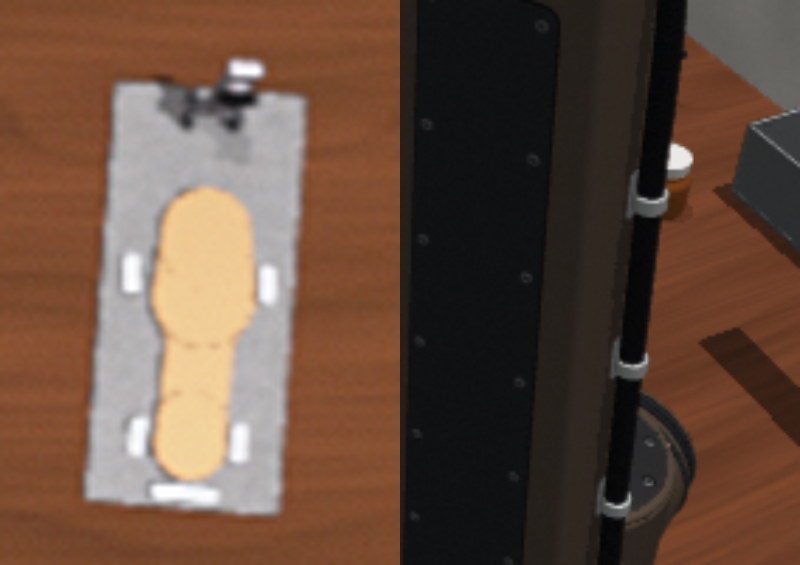

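Sole is seated flat between the guides; heel end about 6 mm from the stop. Now the hold-down arm.

```bash
python3 - <<'E'
from h import *
R=tool(J,Z,-1); hinge=seat+.17*J+.03*Z+.001*JY
def tcp(t,cl=0.,r=.135,w=.0095):
    u=-np.cos(t)*J+np.sin(t)*Z; n=np.sin(t)*J+np.cos(t)*Z
    return hinge+r*u+(.005+cl)*n+w*J
s=tcp(1.57,.03)
robot.goto(s+.12*Z,R); robot.servo_line(s,speed=.15); robot.dwell(.2); f0=robot.read_force()
for t in np.arange(1.62,-.001,-.09):
    robot.servo_line(tcp(t),speed=.12); f=robot.read_force()-f0
    print('%.2f'%t,f.round(1))
    if np.linalg.norm(f)>18: print('stop'); break
print(robot.read_t())
E
```

```text
1.62 [ 0.2 -1.5  1. ]
1.53 [ 0.1 -2.3  0.2]
1.44 [ 0.3 -2.1  0.2]
1.35 [ 0.2 -0.9  0.1]
1.26 [ 0.5 -1.2  0.1]
1.17 [ 0.7 -0.8  0.2]
1.08 [ 1.  -0.9 -0.7]
0.99 [ 1.4 -1.5  0.3]
0.90 [ 0.7 -1.  -0.1]
0.81 [ 0.1 -1.9  0.4]
0.72 [-0.  -1.3 -0. ]
0.63 [ 0.4 -1.3  0.2]
0.54 [-0.2 -1.   0.5]
0.45 [ 0.2 -1.7 -0.8]
0.36 [ 0.8 -1.1  0.5]
0.27 [-0.7 -0.9 -0.7]
0.18 [ 0.3 -0.5 -0.2]
0.09 [ 0.1 -1.3  0.5]
-0.00 [ 0.9 -1.5  0.1]
26.4417
```

```bash
python3 - <<'E'
from h import *
f0=robot.read_force();p=robot.read_position()
for k in range(8):
    p=p-.0007*Z; robot.servo_line(p,speed=.02); f=robot.read_force(); print(f.round(1),end=' ')
    if f[2]-f0[2]>5: break
print(robot.read_position()-(seat+.17*J))
p=robot.read_position(); robot.servo_line([p[0],p[1],.28],speed=.2)
q=np.array(robot.read_qpos()); q[0]+=35; robot.movej(q)
im,d,W=grab('top'); q=(W-seat)@np.c_[J,JY,Z]
b=(q[...,2]>.02)&(q[...,0]>-.02)&(q[...,0]<.25)&(abs(q[...,1])<.05)
for x in np.arange(0,.2,.015):
    s=q[b&(abs(q[...,0]-x)<.0075)]
    if len(s): print('x%.0f'%(x*1e3),np.median(s,0).round(4),s[:,2].max().round(4),len(s))
cv2.imwrite('pics/arm.png',cv2.resize(im[145:265,305:390],(400,565),interpolation=cv2.INTER_CUBIC)[...,::-1]); print(robot.read_t())
E
```

```text
[-2.2  1.4  5.9] [-0.12464596  0.0122171   0.03531348]
x15 [ 0.0199 -0.      0.0307] 0.0404 6
x30 [0.0296 0.0032 0.0344] 0.0406 29
x45 [0.0449 0.0032 0.0335] 0.0405 29
x60 [0.0597 0.0035 0.0325] 0.04 28
x75 [0.0753 0.0022 0.0336] 0.0418 29
x90 [0.0905 0.0014 0.0342] 0.0404 26
x105 [0.1048 0.003  0.032 ] 0.0433 24
x120 [0.1209 0.0024 0.035 ] 0.04 26
x135 [0.134  0.0022 0.0333] 0.0452 27
x150 [0.1493 0.0005 0.0347] 0.0404 22
x165 [0.1639 0.0047 0.0368] 0.0456 56
x180 [ 0.175  -0.002   0.0392] 0.0487 21
29.3583
```

View pics/arm.png

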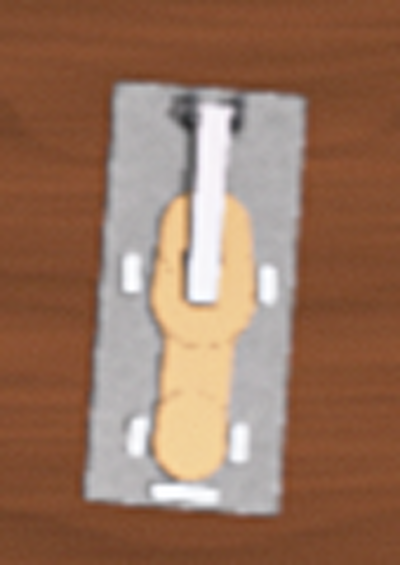

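The arm lies level over the forefoot. I'll press once more to be sure the foot is seated on the sole, then back off and hand in.

```bash
python3 - <<'E'
from h import *
R=tool(J,Z,-1); p=seat+.05*J+Z*.041+.001*JY
robot.goto(p+.12*Z,R); robot.servo_line(p,speed=.1); robot.dwell(.3); f0=robot.read_force()[2]
for k in range(24):
    p=p-.0004*Z; robot.servo_line(p,speed=.02); robot.dwell(.05); f=robot.read_force()[2]-f0
    print((robot.read_position()[2]-.012).round(4),round(f,1),end=' | ')
    if f>12: break
p=robot.read_position(); robot.servo_line([p[0],p[1],.28],speed=.15)
q=np.array(robot.read_qpos()); q[0]+=35; robot.movej(q); robot.dwell(.3)
im,d,W=grab('top'); q=(W-seat)@np.c_[J,JY,Z]; i=im.astype(float)
s=q[(q[...,2]>.024)&(q[...,0]>.02)&(q[...,0]<.16)&(abs(q[...,1])<.02)]; k=np.polyfit(s[:,0],s[:,2],1); print('\nbar slope',k)
m=(abs(q[...,0])<.14)&(abs(q[...,1])<.06)&(q[...,2]<.03)&(i[...,0]-i[...,2]>60)&(i[...,0]>140)
print('sole x',q[m][:,0].min(),q[m][:,0].max(),'mid y',q[m&(q[...,0]<-.05)][:,1].mean(),robot.read_t(),robot.read_force())
cv2.imwrite('pics/final.png',im[80:330,60:500][...,::-1])
E
```

```text
0.0406 -0.7 | 0.0401 0.0 | 0.0398 -1.0 | 0.0394 -1.2 | 0.039 -0.8 | 0.0386 -0.8 | 0.0382 -0.8 | 0.0378 -0.6 | 0.0374 -0.3 | 0.037 -0.3 | 0.0366 -1.1 | 0.0362 0.0 | 0.0358 -0.6 | 0.0354 -0.9 | 0.0353 4.1 | 0.0353 9.3 | 0.0353 11.8 | 0.0353 15.0 | 
bar slope [-0.0065521   0.03418444]
sole x -0.11453864680424809 0.10494751898946507 mid y -0.0003806344870253115 41.125 [-0.38980534  0.44449714  0.30223027]
```

View pics/final.png

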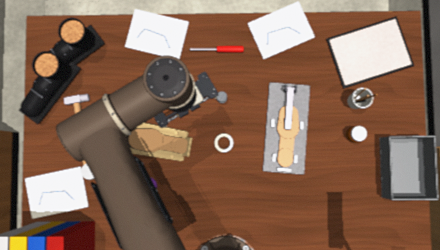

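The bar hits a hard stop with the foot on the sole, the sole hasn't moved, and the bystanders are in place at (223,142) and (222,97). Handing in.

```bash
python3 -c "
from rig import robot
print(robot.job_done(),robot.read_t())"
```

```text
the job is handed in; nothing more can be done
the job is handed in; nothing more can be done
```

The job is handed in at about 41 s: the top outsole lies flat, tan face up and toe to the hinge, with its heel about 6 mm from the stop; the hold-down foot rests on it, and the other two soles were left in the rack.

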